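# Turn the circuit board over and hold the loupe at focus height above it

## Robot

A 6-joint arm with a two-finger parallel gripper is mounted at the origin on a cart in front of the work surface, level with it; the furniture and walls round the work are solid. World frame = base frame: x ahead of the robot, y to its left, z up, the work surface at z = 0. Lengths are in m, angles in rad, forces in N, time in s.
With the tool pointing down it reaches from about 0.375 to 0.975 m from the base axis. Payload 3.8 kg.
Tool frame: the origin (TCP) lies at the very end of the fingers, on their centre line; the grasp point (between the pads) lies 19 mm behind it (env.grip_depth is the distance from the TCP to the grasp point, in m); y points along the fingers, z is the direction in which the jaws open and shut, and the axes are right-handed (so a half turn about y gives the same grasp; the last joint's range is limited). The gripper opens to 85 mm and grips with 20 to 120 N. Pads are 22 mm wide; open, the fingers measure 114 mm over their backs; the gripper's body (76 mm by 85 mm) begins 54 mm behind the grasp point. The pads swing forward as they close: fully open they stand 13 mm farther back than shut.
Start: joints at [-1.276, 0.264, 1.604, -0, 1.274, -0.037], TCP at [0.22, -0.638, 0.231] pointing down, gripper open.
Joint ranges: [-2.63, 2.63], [-0.94, 2.18], [0.31, 2.57], [-1.31, 4.45], [0, 2.66], [-2.55, 2.55]. Speed limits (rad/s): [2.57, 2.57, 3.14, 3.14, 3.14, 3.14].

## Interface

Orientations are given as a rotation vector (axis times angle).
In Python, from cell import env gives the robot as it stands.
- The arm moves only by the tool apply_moves, never from a script. Its argument "series" is a list of rows, each a list of 2 entries, a list of its own where there are three numbers: the shift along the tool's x, y, z in cm, then the turn about the tool's y in rad. In form: [[[dx, dy, dz], spin], ...]. A call has 1 to 10 rows; each row shifts and turns the commanded pose from where the row before left it, along the tool's axes as they then stand; what a row does not reach is not made up. A row lasts 1/8 s, in which the tool goes at most 62.5 mm and 10.7 degrees, less where a joint would pass 70% of its speed; a pose out of reach is approached as far as the arm can. A call is refused whole if a number of a shift passes 6.25 or a number of a turn 0.188, either way. A call with a gripper value outside its range is refused whole. "gripper" is the closure, from -1 (fully open) to 1 (shut), so that 0 is half open, set as the call begins (left out, the last holds). The fingers move at their own pace and stop on an object; "force" is the grip in N (left out, the last holds). Time passes only in rows, so rows that do not move let the fingers close. It gives the time, the measured TCP pose, the force and the opening at its end, in the units of the state.
- env.state(): the state, without advancing time (a new reading comes with each control period).
- env.camera(name): name is "scene" or "side" or "wrist"; returns the picture (480x640x3 uint8, red, green, blue); there is no depth.
- env.calibration(name): a dict with "K" (3x3 intrinsics, pixels), "camera_from_world" (4x4, takes a point from world to camera coordinates). Camera axes: x right, y down, z forward; pixel columns grow to the right and rows downward; lengths in m; the calibration is good to about 2 mm. A picture is of the moment at which its call begins: read the wrist's pose just before it. calibration takes no time and is no camera call; for the wrist camera it gives the pose at the moment of the call.
- env.close_job(): hands the job in, once; it reports no verdict.
Trained networks look in the newest picture that a camera, given by its name, has taken for a name from the list of things; names that differ only in an ending like _2 or _b are one class to them, and where a whole thing is asked for, a point or a joint stands for the part that bears it (a point fixed in the world has none). Each returns a list of dicts, best first, with "score" (0 to 1); they miss things now and then, are a little off and sometimes report something else, mostly with a low value. They report only what shows in the picture. A call takes as long as a camera call. They do not tell look-alikes from the thing itself.
- env.look_for(camera, target): "position" ([x, y, z] in m, in the coordinates of the camera as it stood for that picture, good to about 4 mm: the middle of the surface that is visible of it).
- env.landmark_of(camera, target): "position" ([x, y, z] in m, in the coordinates of the camera as it stood for that picture, good to about 4 mm: a listed point, or the origin of a listed thing).
The state is a dict: "time_s": time; "q": joint angles; "qd": joint speeds; "effort": joint torques, N m; "eef_pos": TCP position; "tool_rot": TCP orientation; "contact_force": force on the tool from outside, world axes, zero at the start; "moment": the same for the moment, N m; "finger_gap": finger opening in m.
Only numpy, scipy, OpenCV 4.12 (cv2) and the standard library are available. Lean on these libraries where they do the work, as an engineer would, in place of code of your own. Each camera call takes 0.05 s, during which the arm holds its last target.

## Task

Swing the circuit board in its swivel holder right over by its bar handle, so that the solder side faces up and the frame lies level against its far stop. Then pick up the hand loupe by its handle and hold it level over the copper pad in the middle of the board, with its lens at the height of the pointer on the column behind the board, without pressing the loupe against the holder or shifting the pointer. Finish while still holding the loupe there, steady, in the gripper; leave the other things on the bench where they are.

Things in the scene. Friction and masses are not known exactly. Their poses are not given: they have to be found in the camera images.
- holder: Swivel board holder, fixed to the bench: grey base plate 10 mm thick, two posts 65 mm high (at y = -50 and +50 mm) carrying a pivoting frame, a slim graduated column 180 mm high (at y = +92 mm, on the side away from the robot). Origin: on the bench, below the middle of the board; z up. The pivot runs along y, 55 mm above the bench. The bar handle starts on the -x side (the robot's left)
- board_frame (a joint): Turn of the frame with the circuit board about the pivot, in rad: 0 = level, component side up, bar handle on the holder's -x side; grows as the bar is lifted up and over towards the holder's +x side; pi (stop) = level again, solder side up. It starts between 0 and 0.25. Friction (about 0.05 Nm, under 1 N at the bar) keeps it where it is left
- bar_center (a point): Middle of the frame's round steel bar handle: 10 mm thick, 66 mm long, parallel to the holder's y axis, 80 mm from the pivot, joined to the frame by a thin rod at each end (56 mm free between the rods). Between bar and frame is a gap of 38 mm for a finger. The frame is 74 mm square and 12 mm thick and holds a green board
- solder_pad (a point): Middle of the board on its solder side (a round copper pad 12 mm wide among rows of small solder dots), 3 mm from the board's mid-plane; it faces down at the start. When turned over it lies 58 mm above the bench, straight above the holder's origin
- pointer_tip (a point): Tip of the steel pointer that sticks out from a collar on the column towards the board. Its height (about 100 to 145 mm above the bench, different each time) is the height at which the middle of the lens must be held. It is 58 mm from the middle of the board, on the holder's +y side. The collar is stiff (6 N) but can be pushed up or down: do not shift it
- lens_center (a point): Centre of the loupe's lens, half-way up its ring. The loupe is a dark steel ring 56 mm across and 16 mm high with a clear glass, and a straight black handle; it lies flat on the bench, lens centre 8 mm up. The handle runs along the point's -x axis; z is the lens axis (up). Mass 55 to 100 g
- loupe_handle (a point): Grasp point of the loupe: middle of its handle, 75 mm from the lens centre along -x and 10 mm above the underside. The handle is 86 mm long, 16 mm wide (along y) and 20 mm high
- ring_gauge: Bystander: plain steel ring without handle or glass, 48 mm across, 14 mm high, loose; origin at its underside
- eraser: Bystander: eraser 20 x 42 x 12 mm, loose; origin at its underside
- parts_tin: Bystander: green tin box 71 x 123 x 30 mm, loose; origin at its underside
- solvent_bottle: Bystander: white squeeze bottle with a red spout, 46 mm across, 130 mm high, loose; origin at its underside
Not all that is in view belongs to the job. What is shaped like the part that bears lens_center but red is not meant.

How it is judged:
On the way, in this order (a step that is already met when the one before it is completed fails the run):
1. the board is turned right over (solder side up, level) while the loupe still lies on the bench (value of joint board_frame above 3 rad and height (world z) of lens_center below 0.02 m), for 0.2 s.
2. the loupe is lifted clear of the bench in the gripper (height (world z) of lens_center above 0.04 m and contact force between the fingers and loupe above 0.5 N), for 0.2 s.
At the end, for the whole second after the job is handed in: The frame is turned over to its stop (joint above 3.0 rad), and the gripper holds the loupe still (under 20 mm/s), level within 8 degrees, lens centre within 12 mm sideways of the middle of the pad and within 7 mm of the pointer's height, with nothing but the gripper carrying it (value of joint board_frame above 3 rad and horizontal distance between lens_center and solder_pad below 0.012 m and z of lens_center in the frame of pointer_tip between -0.007 and 0.007 m and angle between lens_center's own z axis and vertical below 0.14 rad and contact force between the fingers and loupe above 0.5 N and contact force between loupe and holder below 0.1 N and linear speed of loupe below 0.02 m/s and angular speed of loupe below 0.15 rad/s); the arm keeps its last pose, push and grip.
It fails at once if the pointer is shifted by more than 5 mm (distance of pointer_tip from where it was at the start of the episode above 0.005 m).
It fails at once if the loupe is pushed against the holder (over 3 N) (contact force between loupe and holder above 3 N).
It fails at once if another thing on the bench is disturbed (moved over 20 mm) (distance of any of ring_gauge, eraser, parts_tin, solvent_bottle from where it was at the start of the episode above 0.02 m).
It also fails if it takes over 58 s, if anything falls off the work surface, if the arm or the gripper's body presses on something with over 40 N, if the wrist force passes 120 N, or if a joint passes its speed limit or range.

## Working session

There is one attempt and no reset: what is moved stays moved. The work goes in short steps, Python scripts to look and compute and a tool call to move; the robot and the scene stay as the last step left them, time stands still between calls to the robot, and variables do not carry over. Pictures are saved under pics/ and viewed, and the job is handed in when it is done.

Besides the shell and the picture viewer there is one more tool, called after "Emit:" by a JSON object that holds its "api" and its "payload". apply_moves: Moves the arm, as the interface text tells. Its arguments: {"type":"object","properties":{"series":{"type":"array"},"gripper":{"type":"number"},"force":{"type":"number"}},"required":["series"]}

```bash
ls; mkdir -p pics
cat > h.py <<'E'
import numpy as np, cv2
from scipy.spatial.transform import Rotation as R
from cell import env
def snap(c,name):
    p=env.camera(c); cv2.imwrite('pics/'+name,cv2.cvtColor(p,cv2.COLOR_RGB2BGR)); return p
def toW(c,p,T=None):
    T=env.calibration(c)["camera_from_world"] if T is None else T
    T=np.array(T); return T[:3,:3].T@(np.array(p)-T[:3,3])
def ray(c,u,v,z,cal=None):
    cal=cal or env.calibration(c); K=np.array(cal["K"]);T=np.array(cal["camera_from_world"])
    d=T[:3,:3].T@np.linalg.solve(K,[u,v,1]); o=-T[:3,:3].T@T[:3,3]
    return o+d*(z-o[2])/d[2]
def proj(c,P,cal=None):
    cal=cal or env.calibration(c); K=np.array(cal["K"]);T=np.array(cal["camera_from_world"])
    q=K@(T[:3,:3]@np.array(P)+T[:3,3]); return q[:2]/q[2]
E
python3 - <<'E'
from h import *
np.set_printoptions(precision=4,suppress=True)
s=env.state(); print(s['time_s'],s['eef_pos'],s['tool_rot'],s['finger_gap']); print(R.from_rotvec(s['tool_rot']).as_matrix())
for c in ['scene','side']:
    snap(c,c+'0.png')
    T=np.array(env.calibration(c)["camera_from_world"]); print(c,-T[:3,:3].T@T[:3,3])
    for t in ['holder','bar_center','solder_pad','pointer_tip','lens_center','loupe_handle','ring_gauge','eraser','parts_tin','solvent_bottle']:
        for d in env.landmark_of(c,t)[:3]: print(t,round(d['score'],2),toW(c,d['position']),proj(c,toW(c,d['position'])))
E
```

```text
pics
0.0 [ 0.2197 -0.6375  0.23  ] [-0.3421  2.0441 -2.0395] 0.08535820130466645
[[-0.9455 -0.0006  0.3257]
 [-0.3257  0.0021 -0.9455]
 [-0.0001 -1.     -0.0022]]
scene [-0.5194 -0.8892  1.2473]
holder 0.96 [0.4891 0.1734 0.0012] [264.115  268.3968]
bar_center 0.67 [0.4931 0.2581 0.0623] [245.0941 241.8326]
solder_pad 0.78 [0.4866 0.173  0.0552] [262.8727 255.671 ]
pointer_tip 0.47 [0.5487 0.1732 0.117 ] [275.9714 230.8328]
lens_center 0.66 [ 0.5626 -0.1334  0.007 ] [354.6961 298.7167]
lens_center 0.56 [0.4274 0.0313 0.0089] [283.601  296.8324]
loupe_handle 0.84 [ 0.4885 -0.1446  0.0101] [342.2733 312.9031]
loupe_handle 0.76 [ 0.4005 -0.0443  0.0088] [296.3648 313.4266]
ring_gauge 0.67 [ 0.62   -0.0412  0.0017] [342.5217 277.1114]
eraser 0.67 [ 0.4742 -0.3238  0.0032] [389.76   347.6648]
solvent_bottle 0.84 [0.6419 0.4157 0.0018] [245.2485 217.7581]
side [ 0.602  -1.3337  0.9362]
holder 0.74 [0.4829 0.1804 0.005 ] [291.7482 248.6235]
bar_center 0.8 [0.4893 0.2557 0.0556] [294.3805 222.0758]
solder_pad 0.97 [0.489  0.1755 0.0491] [293.0886 236.9232]
pointer_tip 0.61 [0.5443 0.1719 0.1191] [310.8494 216.8143]
lens_center 0.75 [0.8551 0.0936 0.0097] [417.9801 261.5863]
lens_center 0.74 [0.4237 0.0267 0.0074] [267.9315 276.6579]
lens_center 0.58 [ 0.5592 -0.1306  0.0094] [314.8932 309.9374]
loupe_handle 0.85 [0.781  0.1248 0.014 ] [391.5292 254.8748]
loupe_handle 0.68 [ 0.4863 -0.1439  0.0132] [286.3627 312.1745]
ring_gauge 0.59 [ 0.6174 -0.0424  0.0012] [336.9283 292.2299]
eraser 0.68 [ 0.4738 -0.325   0.0018] [276.481  364.5765]
parts_tin 0.63 [0.3546 0.3258 0.002 ] [254.8948 226.4428]
parts_tin 0.47 [0.6428 0.4164 0.0019] [342.4838 212.4427]
solvent_bottle 0.76 [0.6417 0.4153 0.001 ] [342.1635 212.8491]
```

View pics/scene0.png

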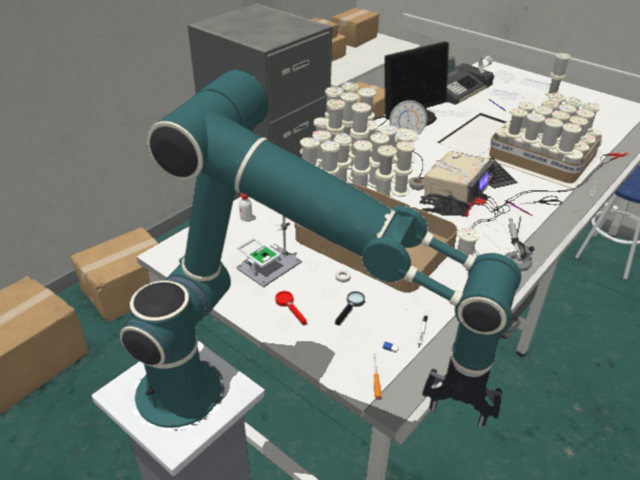

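View pics/side0.png

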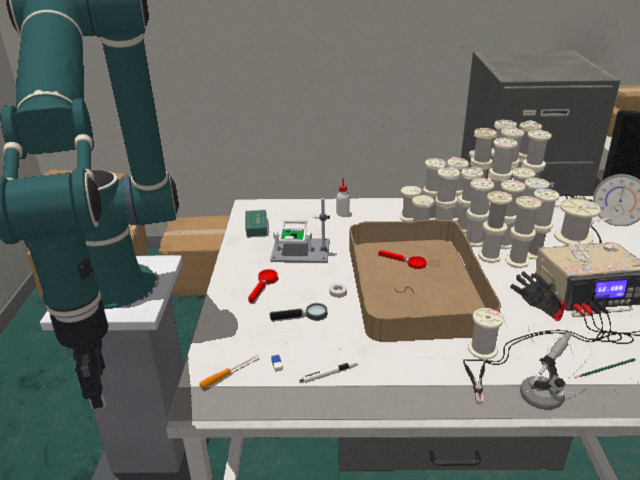

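Run:
```python
import cv2
a=cv2.imread('pics/scene0.png')[190:340,220:420]; cv2.imwrite('pics/sc_crop.png',cv2.resize(a,None,fx=4,fy=4,interpolation=2))
a=cv2.imread('pics/side0.png')[195:345,240:440]; cv2.imwrite('pics/si_crop.png',cv2.resize(a,None,fx=4,fy=4,interpolation=2))
```

```text
(no output)
```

View pics/sc_crop.png

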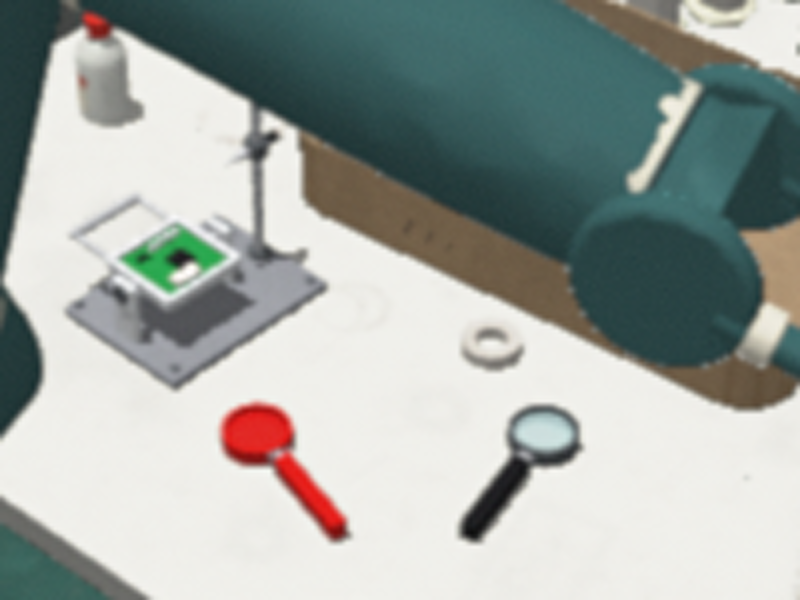

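View pics/si_crop.png

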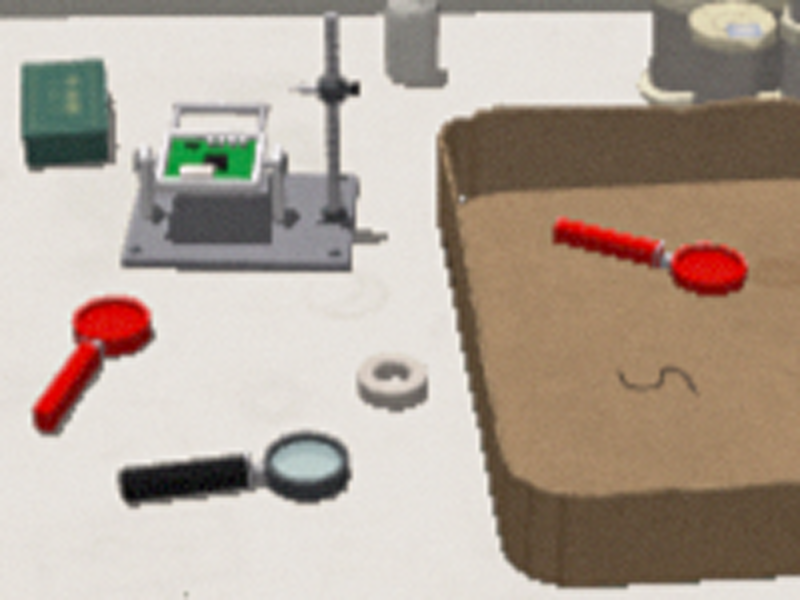

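The wanted loupe is the black and steel one: lens at scene (355,299) and handle at (342,313), or lens at side (315,310). The possible mix-ups are the red loupe at scene (284,297), the red loupe in the tray at side (418,262), and the ring gauge at scene (343,277). The holder is near (0.487, 0.175) with its bar towards world +y. I'll align the tool and move over for a wrist view.

Emit:
{"api": "apply_moves", "payload": {"series": [[[0, -3, 0], 0.165], [[0, -3, 0], 0.165], [[-2, 0, -6], 0], [[-2, 0, -6], 0], [[-2, 0, -6], 0], [[-2, 0, -6], 0], [[-2, 0, -6], 0], [[-2, 0, -6], 0], [[-2, 0, -6], 0], [[-2, 0, -6], 0]], "gripper": -1}}

```text
time_s: 2.35
eef_pos: [0.3774, -0.1618, 0.2917]
tool_rot: [0.001, 2.219, -2.221]
contact_force: [0.7, -1.2, -1.0]
finger_gap: 0.0855
```

Emit:
{"api": "apply_moves", "payload": {"series": [[[-2, 0, -6], 0], [[-2, 0, -6], 0], [[-2, 0, -5], 0], [[0, 0, 0], 0], [[0, 0, 0], 0]]}}

```text
time_s: 2.98
eef_pos: [0.4361, 0.0049, 0.2913]
tool_rot: [-0.004, 2.219, -2.221]
contact_force: [-0.0, -0.2, -0.6]
finger_gap: 0.0853
```

Run:
```python
from h import *
np.set_printoptions(precision=4,suppress=True)
s=env.state(); print(s['time_s'],s['eef_pos'],s['q'],s['finger_gap']); print(R.from_rotvec(s['tool_rot']).as_matrix())
for c in ['wrist','scene','side']:
    cal=env.calibration(c)
    snap(c,c+'1.png')
    T=np.array(cal["camera_from_world"]); print(c,-T[:3,:3].T@T[:3,3])
    for t in ['holder','bar_center','solder_pad','pointer_tip','lens_center','loupe_handle']:
        for d in env.landmark_of(c,t)[:2]: print(t,round(d['score'],2),toW(c,d['position'],T),proj(c,toW(c,d['position'],T),cal))
```

```text
2.975 [0.4361 0.0049 0.2913] [-0.0452 -0.236   2.001  -0.0007  1.3769  1.5228] 0.08527361892622773
[[-1.     -0.0004  0.0029]
 [-0.0029 -0.0007 -1.    ]
 [ 0.0004 -1.      0.0007]]
wrist [0.5132 0.0058 0.4343]
holder 0.85 [ 0.4865  0.1756 -0.0028] [183.6332 148.6068]
holder 0.33 [ 0.6188 -0.0408  0.0009] [372.5971  20.44  ]
solder_pad 0.66 [0.4877 0.1737 0.0519] [165.0396 150.6908]
pointer_tip 0.6 [0.5483 0.1732 0.1179] [120.1951  78.8006]
lens_center 0.89 [ 0.5622 -0.1356  0.0092] [459.0446  78.1649]
lens_center 0.78 [0.4219 0.0285 0.0089] [309.1002 205.0856]
loupe_handle 0.73 [ 0.3997 -0.0425  0.0098] [367.7672 223.2491]
loupe_handle 0.58 [ 0.4901 -0.1475  0.0093] [462.3601 146.8088]
scene [-0.5194 -0.8892  1.2473]
holder 0.86 [0.4937 0.1738 0.003 ] [264.9942 267.2123]
bar_center 0.9 [0.4959 0.2576 0.0622] [245.8158 241.523 ]
solder_pad 0.72 [0.4866 0.1734 0.0553] [262.7834 255.6059]
pointer_tip 0.44 [0.5472 0.1717 0.1188] [275.9625 230.7782]
lens_center 0.95 [ 0.5605 -0.131   0.009 ] [353.6814 298.2203]
lens_center 0.68 [0.4249 0.0315 0.0085] [282.9703 297.3341]
loupe_handle 0.87 [ 0.4877 -0.1446  0.0091] [342.1006 313.3117]
loupe_handle 0.62 [0.7842 0.1228 0.0069] [335.0446 231.3485]
side [ 0.602  -1.3337  0.9362]
holder 0.84 [0.4846 0.1766 0.0036] [292.2946 249.65  ]
bar_center 0.69 [0.4904 0.2576 0.0516] [294.8228 222.8858]
solder_pad 0.76 [0.488  0.1753 0.0493] [292.7521 236.9225]
pointer_tip 0.61 [0.5459 0.1732 0.1188] [311.404  216.6637]
pointer_tip 0.27 [ 0.6174 -0.0392  0.0017] [336.9082 291.385 ]
lens_center 0.96 [0.4211 0.0257 0.0097] [266.9379 276.2045]
lens_center 0.64 [0.8529 0.0928 0.0074] [417.1964 262.4398]
loupe_handle 0.66 [0.7802 0.1243 0.0133] [391.2622 255.1803]
loupe_handle 0.62 [ 0.401  -0.0458  0.0114] [257.1676 290.6323]
```

View pics/wrist1.png

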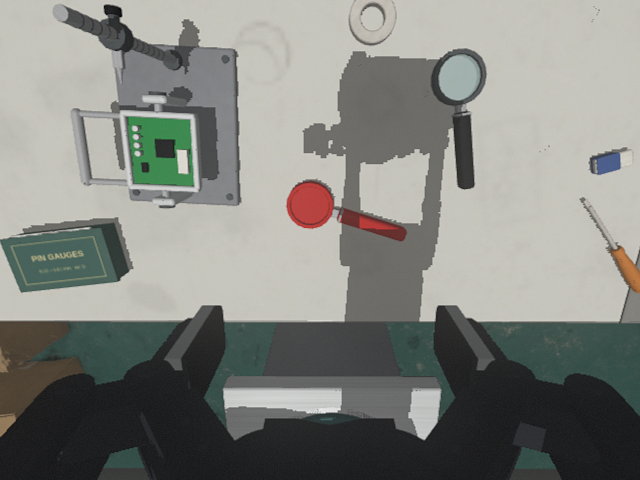

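The wrist view shows the holder with its bar at pixels (77,113) to (85,183), the board at (165,150), the pointer at about (120,79), the black loupe at lens (459,78) and handle (462,147), and the red decoy at (310,205). Next I'll work out the bar and holder geometry.

Run:
```python
from h import *
np.set_printoptions(precision=4,suppress=True)
cal=env.calibration('wrist')
im=cv2.imread('pics/wrist1.png')
cv2.imwrite('pics/w1c.png',cv2.resize(im[0:220,40:260],None,fx=2.7,fy=2.7,interpolation=2))
cv2.imwrite('pics/w1l.png',cv2.resize(im[30:210,410:510],None,fx=3.3,fy=3.3,interpolation=2))
for n,p,z in [('barA',(77,113),.065),('barB',(85,183),.065),('baseA',(237,48),.01),('baseB',(239,206),.01)]: print(n,ray('wrist',*p,z,cal))
```

```text
barA [0.5243 0.2485 0.065 ]
barB [0.4568 0.2544 0.065 ]
baseA [0.591  0.1025 0.01  ]
baseB [0.4212 0.1129 0.01  ]
```

View pics/w1c.png

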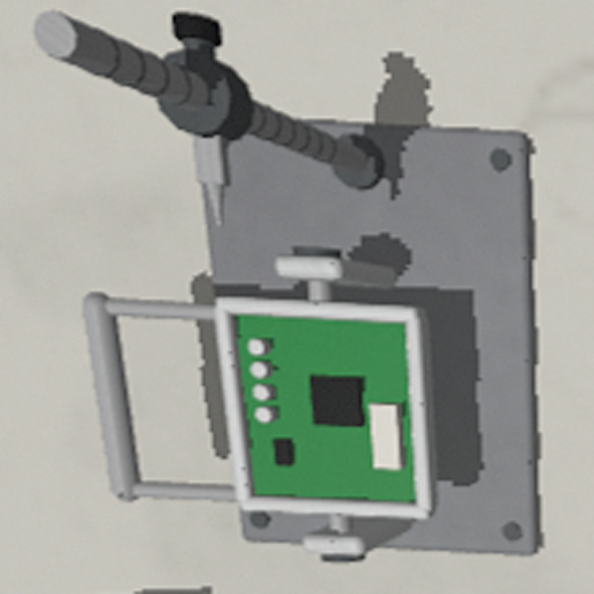

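View pics/w1l.png

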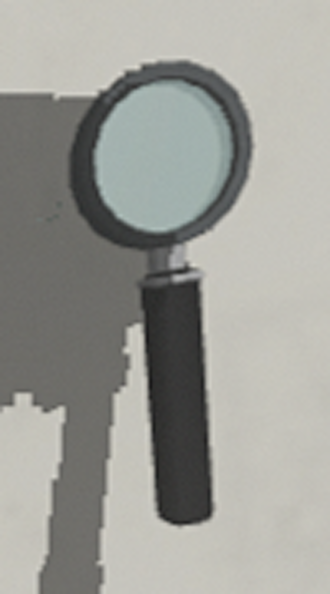

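Emit:
{"api": "apply_moves", "payload": {"series": [[[0, 0, 0], 0.06], [[-0.8, 0, -5], 0], [[-0.8, 0, -5], 0], [[-0.8, 0, -5], 0], [[-0.8, 0, -5], 0], [[-0.7, 2, -5.2], 0], [[0, 5, 0], 0], [[0, 5, 0], 0], [[0, 3, 0], 0], [[0, 0, 0], 0]], "gripper": 0.06, "force": 25}}

```text
time_s: 5.28
eef_pos: [0.4875, 0.2534, 0.138]
tool_rot: [-0.057, -2.185, 2.192]
contact_force: [0.4, -0.0, 0.2]
finger_gap: 0.04
```

Run:
```python
from h import *
np.set_printoptions(precision=4,suppress=True)
s=env.state(); print(s['time_s'],s['eef_pos'],s['q'],s['finger_gap']); print(R.from_rotvec(s['tool_rot']).as_matrix())
c='wrist'
cal=env.calibration(c);snap(c,'wrist2.png');T=np.array(cal["camera_from_world"])
for t in ['bar_center','pointer_tip']:
        for d in env.landmark_of(c,t)[:2]: print(t,round(d['score'],2),toW(c,d['position'],T),proj(c,toW(c,d['position'],T),cal))
print(proj(c,[s['eef_pos'][0],s['eef_pos'][1],.06],cal))
```

```text
5.275 [0.4875 0.2534 0.138 ] [ 0.4341  0.1103  1.9652 -0.      1.0732  2.0628] 0.0400388784023836
[[-0.9983 -0.0064 -0.0579]
 [ 0.0579 -0.003  -0.9983]
 [ 0.0062 -1.      0.0034]]
bar_center 0.9 [0.4914 0.2543 0.0581] [327.3384 242.7051]
pointer_tip 0.67 [0.5464 0.1718 0.1193] [507.6505 157.4279]
[329.0234 249.3662]
```

View pics/wrist2.png

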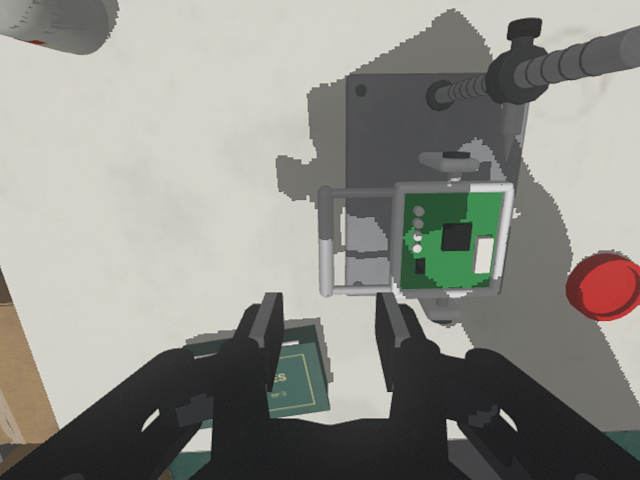

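The wrist view shows the bar at about column 326, running vertically and centred between the fingers at 329, with the pointer at (507,157). I'm descending to grip it.

Emit:
{"api": "apply_moves", "payload": {"series": [[[0, 4, 0], 0], [[0, 4, 0], 0], [[0, 2, 0], 0], [[0, 0, 0], 0]]}}

```text
time_s: 5.92
eef_pos: [0.4901, 0.2544, 0.0416]
tool_rot: [-0.064, -2.191, 2.192]
contact_force: [-0.6, 0.3, 1.1]
finger_gap: 0.0402
```

Emit:
{"api": "apply_moves", "payload": {"series": [[[0, 0, 0], 0], [[0, 0, 0], 0], [[0, 0, 0], 0], [[0, 0, 0], 0]], "gripper": 1, "force": 25}}

```text
time_s: 6.42
eef_pos: [0.4918, 0.2552, 0.0426]
tool_rot: [-0.068, -2.196, 2.192]
contact_force: [3.7, 1.8, 1.1]
finger_gap: 0.0087
```

Run:
```python
from h import *
np.set_printoptions(precision=4,suppress=True)
s=env.state(); print(s['time_s'],s['eef_pos'],s['contact_force'],s['finger_gap'])
snap('wrist','wrist3.png');snap('side','side3.png')
a=cv2.imread('pics/side3.png')[150:300,220:420]; cv2.imwrite('pics/s3.png',cv2.resize(a,None,fx=4,fy=4,interpolation=2))
```

```text
6.425 [0.4918 0.2552 0.0426] [3.7397 1.8363 1.0534] 0.008674886211967195
```

View pics/s3.png

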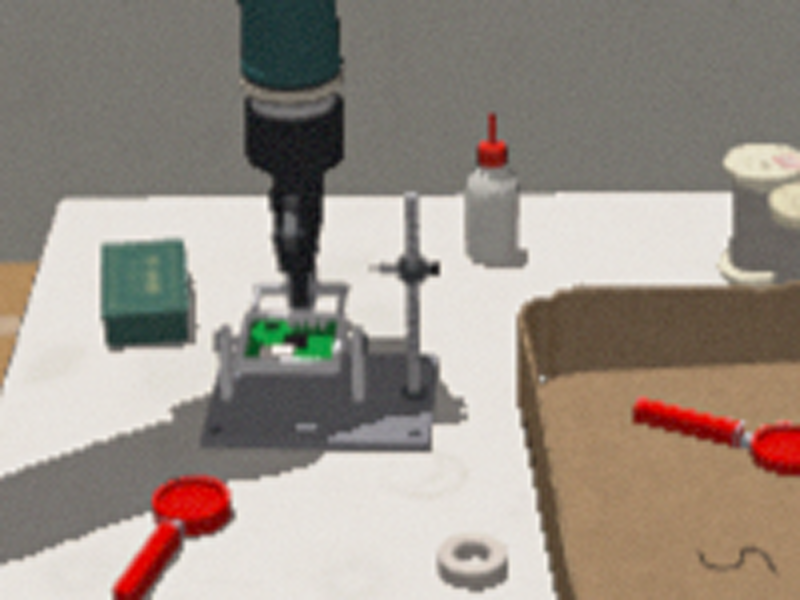

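View pics/wrist3.png

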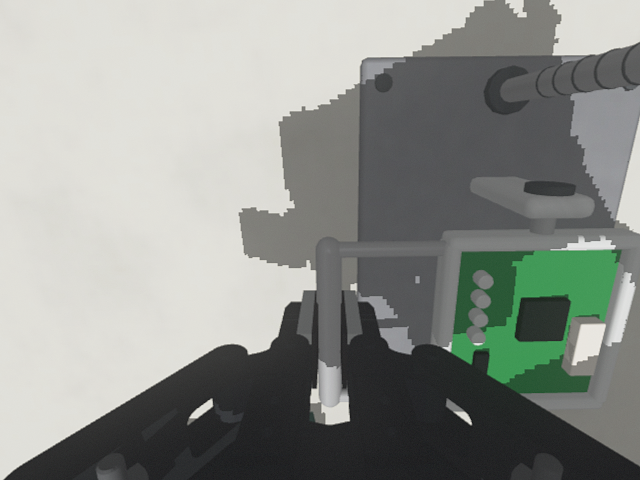

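Both fingers straddle the bar, gap 8.7 mm, and the bar runs through them at column 329. I'm swinging it along the arc in 0.16 rad steps.

Emit:
{"api": "apply_moves", "payload": {"series": [[[0, -1.27, 0.17], 0], [[0, -1.22, 0.37], 0], [[0, -1.15, 0.56], 0], [[0, -1.05, 0.73], 0], [[0, -0.92, 0.89], 0], [[0, -0.76, 1.02], 0], [[0, -0.59, 1.13], 0], [[0, -0.4, 1.21], 0], [[0, -0.2, 1.26], 0], [[0, 0, 1.28], 0]]}}

```text
time_s: 7.78
eef_pos: [0.4877, 0.17, 0.1212]
tool_rot: [-0.071, -2.199, 2.191]
contact_force: [1.8, 2.5, 12.2]
finger_gap: 0.0088
```

Run:
```python
from h import *
np.set_printoptions(precision=4,suppress=True)
s=env.state(); print(s['time_s'],s['eef_pos'],s['contact_force'],s['finger_gap'])
snap('side','side4.png')
a=cv2.imread('pics/side4.png')[150:300,220:420]; cv2.imwrite('pics/s4.png',cv2.resize(a,None,fx=4,fy=4,interpolation=2))
```

```text
7.775 [0.4877 0.17   0.1212] [ 1.8378  2.4533 12.2324] 0.008825538145286829
```

View pics/s4.png

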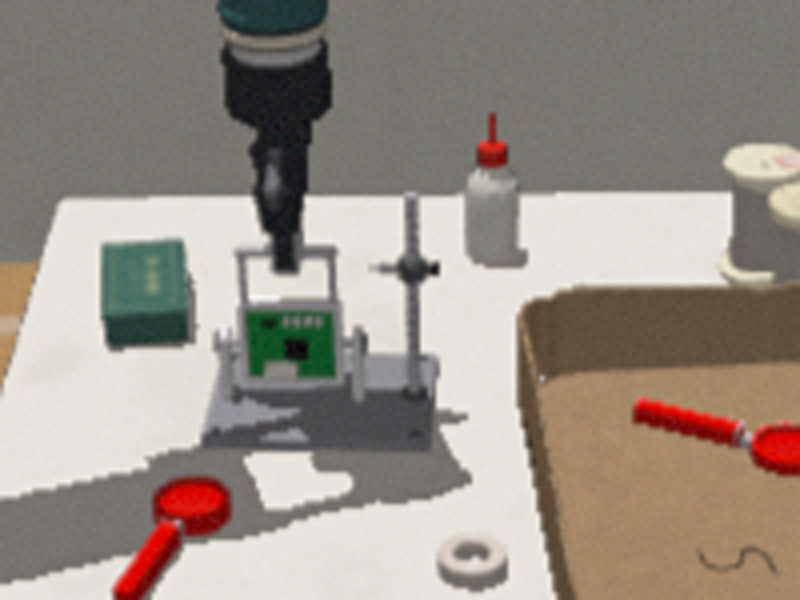

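The board stands upright with the bar on top and the pointer untouched. I'm continuing down to the far stop.

Emit:
{"api": "apply_moves", "payload": {"series": [[[0, 0.2, 1.26], 0], [[0, 0.4, 1.21], 0], [[0, 0.59, 1.13], 0], [[0, 0.76, 1.02], 0], [[0, 0.92, 0.89], 0], [[0, 1.05, 0.73], 0], [[0, 1.15, 0.56], 0], [[0, 1.22, 0.37], 0], [[0, 1.27, 0.17], 0], [[0, 0.5, 0], 0]]}}

```text
time_s: 9.07
eef_pos: [0.483, 0.0955, 0.0372]
tool_rot: [-0.069, -2.195, 2.193]
contact_force: [0.2, -0.8, 22.5]
finger_gap: 0.0087
```

Run:
```python
from h import *
np.set_printoptions(precision=4,suppress=True)
s=env.state(); print(s['time_s'],s['eef_pos'],s['contact_force'],s['finger_gap'])
snap('side','side5.png')
a=cv2.imread('pics/side5.png')[150:300,220:420]; cv2.imwrite('pics/s5.png',cv2.resize(a,None,fx=4,fy=4,interpolation=2))
```

```text
9.075 [0.483  0.0955 0.0372] [ 0.1677 -0.8117 22.467 ] 0.008735116240062393
```

View pics/s5.png

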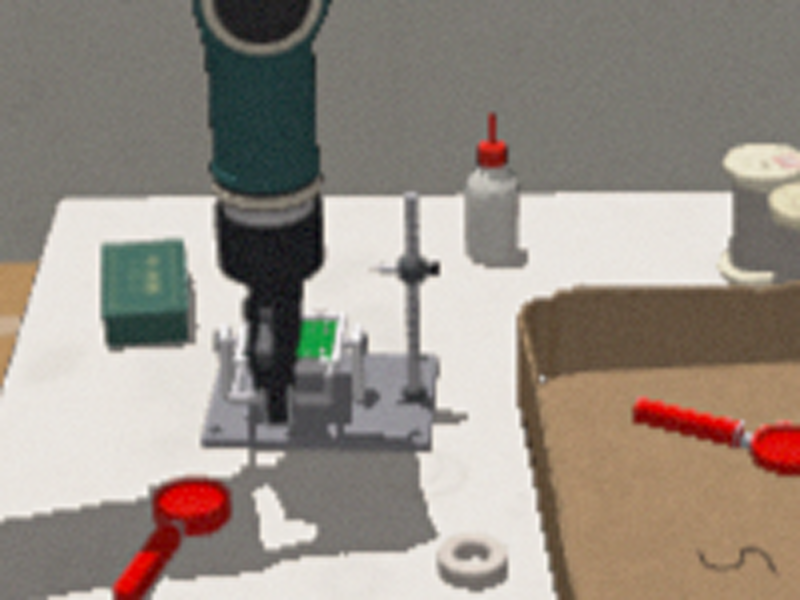

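The bar is down, with 22 N showing at the stop. I'm releasing it and lifting out.

Emit:
{"api": "apply_moves", "payload": {"series": [[[0, 0, 0], 0], [[0, 0, 0], 0], [[0, 0, 0], 0], [[0, 0, 0], 0]], "gripper": 0.06}}

```text
time_s: 9.62
eef_pos: [0.48, 0.0951, 0.0359]
tool_rot: [-0.063, -2.191, 2.191]
contact_force: [-1.0, 0.0, -0.6]
finger_gap: 0.0401
```

Emit:
{"api": "apply_moves", "payload": {"series": [[[0, -1, 0], 0], [[0, -2, 0], 0], [[0, -4, 0], 0], [[0, -5, 0], 0], [[0, -5, 0], 0], [[0, 0, 5], 0], [[0, 0, 5], 0], [[0, 0, 4], 0], [[0, 0, 0], 0], [[0, 0, 0], 0]]}}

```text
time_s: 10.88
eef_pos: [0.4725, -0.0444, 0.2067]
tool_rot: [-0.065, -2.192, 2.191]
contact_force: [-0.5, 0.1, -0.0]
finger_gap: 0.0404
```

Run:
```python
from h import *
np.set_printoptions(precision=4,suppress=True)
s=env.state(); print(s['time_s'],s['eef_pos'],s['q'],s['contact_force'],s['finger_gap'])
for c in ['wrist','scene','side']:
    cal=env.calibration(c)
    snap(c,c+'6.png')
    T=np.array(cal["camera_from_world"])
    for t in ['holder','bar_center','solder_pad','pointer_tip','lens_center','loupe_handle','ring_gauge']:
        for d in env.landmark_of(c,t)[:2]: print(t,round(d['score'],2),toW(c,d['position'],T),proj(c,toW(c,d['position'],T),cal))
a=cv2.imread('pics/side6.png')[150:300,220:420]; cv2.imwrite('pics/s6.png',cv2.resize(a,None,fx=4,fy=4,interpolation=2))
```

```text
10.875 [ 0.4725 -0.0444  0.2067] [-0.1466 -0.1044  2.0462  0.0006  1.1993  1.483 ] [-0.4582  0.0924 -0.0045] 0.04042649541300834
holder 0.78 [ 0.4863  0.1748 -0.0023] [107.9317 206.035 ]
bar_center 0.8 [0.4875 0.0975 0.0534] [159.8863 213.3911]
solder_pad 0.64 [0.4912 0.1768 0.0611] [ 59.1097 216.7683]
lens_center 0.92 [ 0.5637 -0.1349  0.0066] [424.7304 102.7468]
lens_center 0.67 [0.4193 0.0293 0.0086] [259.7316 264.7552]
loupe_handle 0.72 [ 0.4893 -0.1513  0.0101] [441.4097 185.5538]
loupe_handle 0.63 [ 0.4013 -0.0441  0.0125] [333.0743 278.7201]
holder 0.65 [0.49   0.174  0.0053] [264.0908 267.1885]
bar_center 0.74 [0.4855 0.1013 0.0563] [279.4172 265.3318]
solder_pad 0.65 [0.4874 0.1731 0.0595] [262.9616 254.4622]
pointer_tip 0.43 [0.5479 0.1701 0.1169] [276.4975 231.3624]
lens_center 0.9 [ 0.5636 -0.1313  0.0107] [354.4066 297.302 ]
lens_center 0.67 [0.8573 0.0912 0.0075] [355.3331 225.3492]
loupe_handle 0.97 [ 0.4008 -0.0441  0.0087] [296.3718 313.3424]
loupe_handle 0.96 [ 0.4879 -0.1466  0.0093] [342.6595 313.5562]
ring_gauge 0.61 [ 0.6221 -0.0403  0.0014] [342.7287 276.7302]
holder 0.76 [0.4821 0.1783 0.0011] [291.524  250.0655]
holder 0.72 [ 0.6409  0.4145 -0.001 ] [341.9545 213.4723]
bar_center 0.58 [0.4796 0.0952 0.0526] [288.3724 250.0726]
solder_pad 0.69 [0.4889 0.1758 0.0562] [292.9625 234.8428]
pointer_tip 0.55 [0.5419 0.17   0.1174] [310.0259 217.6561]
pointer_tip 0.47 [0.4816 0.0932 0.0516] [289.0418 250.7029]
lens_center 0.98 [0.8531 0.094  0.01  ] [417.2816 261.4466]
lens_center 0.81 [0.4236 0.0222 0.0067] [267.7739 277.7619]
loupe_handle 0.84 [ 0.4876 -0.1452  0.0147] [286.8228 312.0285]
loupe_handle 0.69 [ 0.4026 -0.0461  0.0139] [257.6539 289.9427]
ring_gauge 0.5 [ 0.6144 -0.0406  0.0009] [335.8132 291.9201]
ring_gauge 0.34 [0.4814 0.0939 0.0537] [288.962  249.9758]
```

View pics/s6.png

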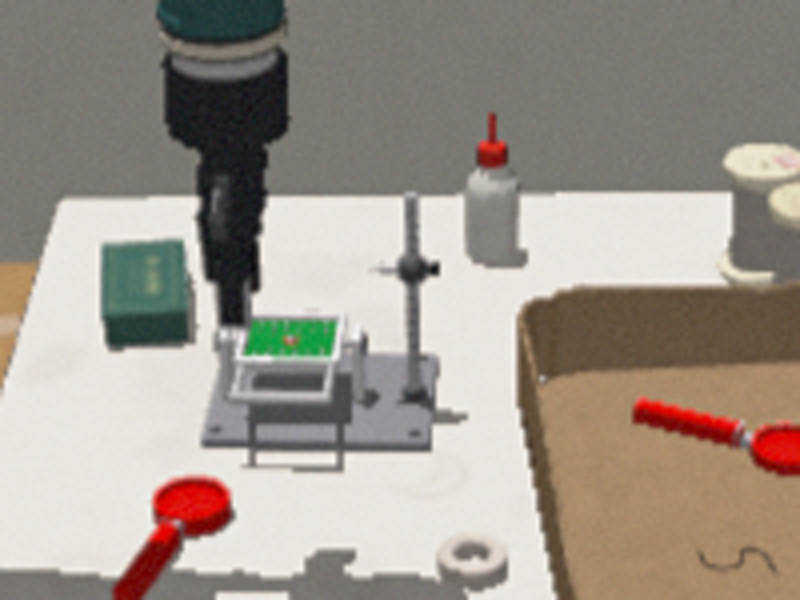

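View pics/wrist6.png

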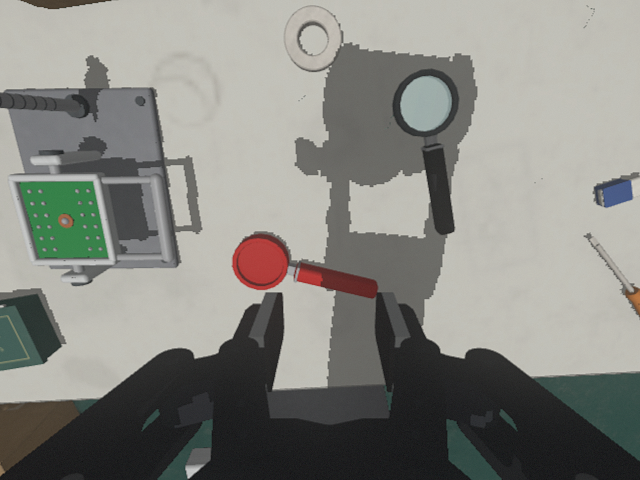

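The board is solder side up, with the copper pad at (66,221) and the bar lying at the stop. The black loupe has its lens at (427,102) and its handle running from (433,150) to (446,230). Now the exact loupe line.

Run:
```python
from h import *
np.set_printoptions(precision=4,suppress=True)
cal=env.calibration('wrist')
im=cv2.imread('pics/wrist6.png')
g=cv2.cvtColor(im,cv2.COLOR_BGR2GRAY); roi=np.zeros_like(g); roi[140:240,415:462]=1
m=((g<60)&(roi>0)).astype(np.uint8); n,l,st,ce=cv2.connectedComponentsWithStats(m)
i=1+np.argmax(st[1:,4]); pts=np.argwhere(l==i)[:,::-1]; print(st[i])
W=np.array([ray('wrist',u,v,.018,cal)[:2] for u,v in pts])
rect=cv2.minAreaRect((W*1000).astype(np.float32)); print(rect)
c=W.mean(0); e,v=np.linalg.eigh(np.cov((W-c).T)); d=v[:,1]; d*=np.sign(d[0]); print(c,d,np.degrees(np.arctan2(d[1],d[0])))
print('lens px at .016',ray('wrist',427,102,.014,cal), ray('wrist',66,221,.058,cal))
```

```text
[ 423  148   31   87 1630]
((484.8711242675781, -147.01321411132812), (81.81466674804688, 17.93822479248047), 10.464920997619629)
[ 0.4863 -0.1468] [0.9827 0.1852] 10.670068634662853
lens px at .016 [ 0.5638 -0.1353  0.014 ] [0.4865 0.1738 0.058 ]
```

Emit:
{"api": "apply_moves", "payload": {"series": [[[0, 0, 0], -0.122], [[0, 0, 0], -0.122], [[0.1, 0, 5], 0], [[0, 0, 5.4], 0], [[0, 4, 0], 0], [[0, 5, 0], 0], [[0, 5, 0], 0], [[0, 0, 0], 0], [[0, 0, 0], 0]]}}

```text
time_s: 13.2
eef_pos: [0.4919, -0.1474, 0.0678]
tool_rot: [-0.196, 2.122, -2.124]
contact_force: [0.4, 0.8, 0.2]
finger_gap: 0.0406
```

Run:
```python
from h import *
np.set_printoptions(precision=4,suppress=True)
s=env.state(); print(s['time_s'],s['eef_pos'],s['finger_gap']); print(R.from_rotvec(s['tool_rot']).as_matrix())
c='wrist'
cal=env.calibration(c);snap(c,'wrist7.png');T=np.array(cal["camera_from_world"])
for t in ['lens_center','loupe_handle']:
        for d in env.landmark_of(c,t)[:2]: print(t,round(d['score'],2),toW(c,d['position'],T),proj(c,toW(c,d['position'],T),cal))
```

```text
13.2 [ 0.4919 -0.1474  0.0678] 0.040580728105019656
[[-0.9828  0.0017  0.1848]
 [-0.1848 -0.0006 -0.9828]
 [-0.0015 -1.      0.0009]]
lens_center 0.84 [ 0.5635 -0.1325  0.0084] [326.8021 133.2849]
loupe_handle 0.81 [ 0.4884 -0.1475  0.0096] [328.5312 266.6708]
loupe_handle 0.75 [ 0.402  -0.0443  0.0083] [149.6941 359.5412]
```

View pics/wrist7.png

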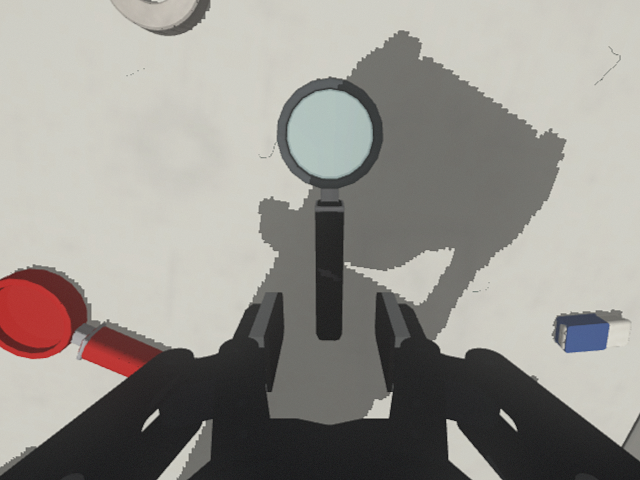

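The handle is centred between the pads at column 329, aligned, with the glass lens at (329,132). This is the dark loupe.

Emit:
{"api": "apply_moves", "payload": {"series": [[[0, 3, 0], 0], [[0, 2.2, 0], 0], [[0, 0.9, 0], 0], [[0, 0, 0], 0], [[0, 0, 0], 0]]}}

```text
time_s: 13.98
eef_pos: [0.492, -0.1475, 0.0066]
tool_rot: [-0.196, 2.122, -2.124]
contact_force: [-0.1, 0.7, -0.3]
finger_gap: 0.0401
```

Emit:
{"api": "apply_moves", "payload": {"series": [[[0, 0, 0], 0], [[0, 0, 0], 0], [[0, 0, 0], 0], [[0, 0, 0], 0], [[0, 0, 0], 0]], "gripper": 1, "force": 80}}

```text
time_s: 14.6
eef_pos: [0.4917, -0.1474, 0.0065]
tool_rot: [-0.196, 2.123, -2.124]
contact_force: [-1.6, 0.5, 5.9]
finger_gap: 0.0142
```

Emit:
{"api": "apply_moves", "payload": {"series": [[[0, -0.5, 0], 0], [[0, -1.5, 0], 0], [[0, -3, 0], 0], [[0, -4, 0], 0], [[0, -4, 0], 0], [[0, -2, 0], 0], [[0, 0, 0], 0], [[0, 0, 0], 0]]}}

```text
time_s: 15.6
eef_pos: [0.49, -0.1468, 0.1546]
tool_rot: [-0.199, 2.125, -2.124]
contact_force: [-0.1, 0.6, -0.6]
finger_gap: 0.0138
```

Run:
```python
from h import *
np.set_printoptions(precision=4,suppress=True)
s=env.state(); print(s['time_s'],s['eef_pos'],s['finger_gap'],s['contact_force']); print(R.from_rotvec(s['tool_rot']).as_matrix())
for c in ['wrist','side','scene']:
  cal=env.calibration(c);snap(c,c+'8.png');T=np.array(cal["camera_from_world"])
  for t in ['lens_center','loupe_handle','pointer_tip']:
        for d in env.landmark_of(c,t)[:2]: print(t,round(d['score'],2),toW(c,d['position'],T),proj(c,toW(c,d['position'],T),cal))
a=cv2.imread('pics/side8.png')[190:340,220:420]; cv2.imwrite('pics/s8.png',cv2.resize(a,None,fx=4,fy=4,interpolation=2))
```

```text
15.6 [ 0.49   -0.1468  0.1546] 0.013780945282343506 [-0.1221  0.6465 -0.6314]
[[-0.9828 -0.0012  0.1848]
 [-0.1848  0.0004 -0.9828]
 [ 0.0011 -1.     -0.0006]]
lens_center 0.77 [ 0.5636 -0.1352  0.1571] [336.0026 132.8122]
lens_center 0.75 [0.4217 0.0281 0.0078] [114.4605 261.9121]
loupe_handle 0.84 [ 0.4026 -0.0428  0.0102] [194.7092 296.7614]
loupe_handle 0.57 [ 0.4879 -0.1468  0.1586] [329.0323 317.0785]
lens_center 0.69 [ 0.5609 -0.1339  0.1559] [314.2105 263.1334]
lens_center 0.56 [0.4222 0.0248 0.007 ] [267.3487 277.1498]
loupe_handle 0.91 [0.7789 0.1217 0.0131] [390.9039 255.704 ]
loupe_handle 0.88 [ 0.4877 -0.1462  0.1573] [284.0322 265.6649]
pointer_tip 0.41 [0.544  0.1729 0.1194] [310.7525 216.5523]
lens_center 0.66 [0.4258 0.0319 0.0056] [283.0979 297.8311]
lens_center 0.48 [ 0.5627 -0.1298  0.158 ] [356.4107 259.3785]
loupe_handle 0.82 [ 0.4024 -0.0425  0.0107] [296.346  312.2906]
loupe_handle 0.49 [ 0.4869 -0.1449  0.158 ] [343.98   274.8961]
pointer_tip 0.4 [0.5456 0.1729 0.1184] [275.315  230.9691]
```

View pics/s8.png

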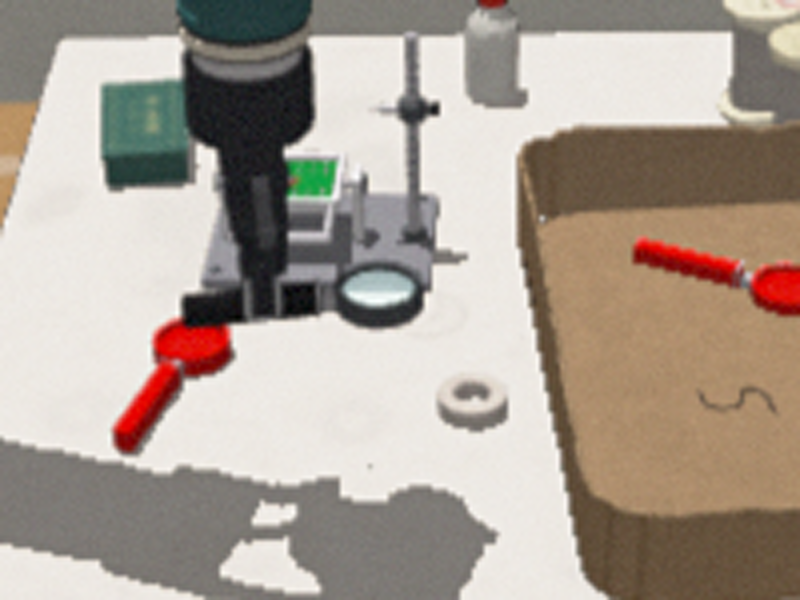

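View pics/wrist8.png

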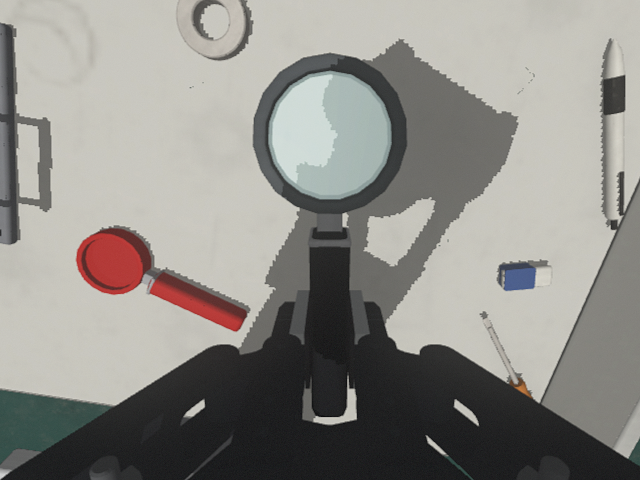

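The loupe is held level, lens at (330,132) in the wrist view and about 157 mm up. The pointer height averages about 0.118 m. I'm moving over the pad at transit height, clear of the pointer.

Emit:
{"api": "apply_moves", "payload": {"series": [[[0.2, 0, -2], 0], [[0.2, 0, -4], 0], [[0.2, 0, -4.5], 0], [[0.2, 0, -4.5], 0], [[0.2, 0, -4.5], 0], [[0.2, 0, -4.5], 0], [[0.2, 0, -4], 0], [[0.2, 0, -2.7], 0], [[0, 0, -1], 0], [[0, 0, 0], 0]]}}

```text
time_s: 17.45
eef_pos: [0.416, 0.162, 0.1553]
tool_rot: [-0.2, 2.123, -2.123]
contact_force: [0.9, 0.2, -0.6]
finger_gap: 0.0137
```

```bash
cat > chk.py <<'E'
from h import *
import sys
n=sys.argv[1]
np.set_printoptions(precision=4,suppress=True)
s=env.state(); print(s['time_s'],s['eef_pos'],s['finger_gap'],s['contact_force']); print(R.from_rotvec(s['tool_rot']).as_matrix())
for c in ['wrist','side','scene']:
  cal=env.calibration(c);snap(c,c+n+'.png');T=np.array(cal["camera_from_world"])
  for t in ['lens_center','solder_pad','pointer_tip','bar_center']:
        for d in env.landmark_of(c,t)[:2]: print(c,t,round(d['score'],2),toW(c,d['position'],T),proj(c,toW(c,d['position'],T),cal))
a=cv2.imread('pics/side'+n+'.png')[180:280,240:360]; cv2.imwrite('pics/s'+n+'.png',cv2.resize(a,None,fx=6,fy=6,interpolation=2))
E
python3 chk.py 9
```

```text
17.45 [0.416  0.162  0.1553] 0.013680244014184164 [ 0.9055  0.1645 -0.5797]
[[-0.9825  0.      0.1865]
 [-0.1865 -0.0002 -0.9825]
 [ 0.     -1.      0.0002]]
wrist lens_center 0.98 [0.4869 0.176  0.1559] [328.5063 139.046 ]
wrist lens_center 0.56 [0.4203 0.0265 0.0086] [487.1157 246.8576]
wrist bar_center 0.94 [0.484  0.0945 0.0581] [450.1685 162.2338]
side lens_center 0.78 [0.8543 0.0926 0.0091] [417.7384 261.9711]
side lens_center 0.73 [0.4872 0.1773 0.1545] [290.9719 205.4562]
side solder_pad 0.76 [0.4887 0.1759 0.0583] [292.8448 234.2372]
side pointer_tip 0.44 [0.5463 0.1726 0.1191] [311.5353 216.6871]
side bar_center 0.7 [0.4848 0.0948 0.0502] [290.1948 250.8318]
scene lens_center 0.78 [0.4275 0.032  0.0058] [283.4558 297.4689]
scene lens_center 0.74 [0.8568 0.0947 0.0098] [354.471  224.4584]
scene pointer_tip 0.44 [0.5441 0.1666 0.1152] [276.4812 232.8164]
scene bar_center 0.71 [0.4852 0.0957 0.0567] [280.6771 266.085 ]
```

View pics/s9.png

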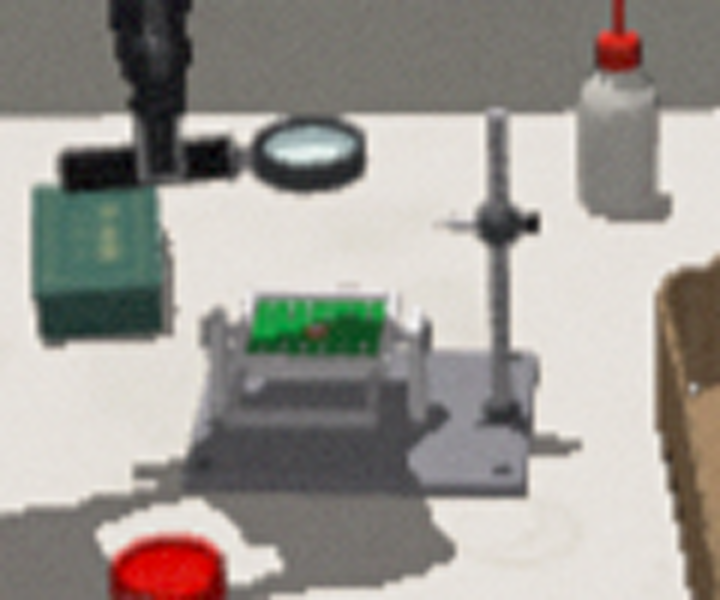

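View pics/wrist9.png

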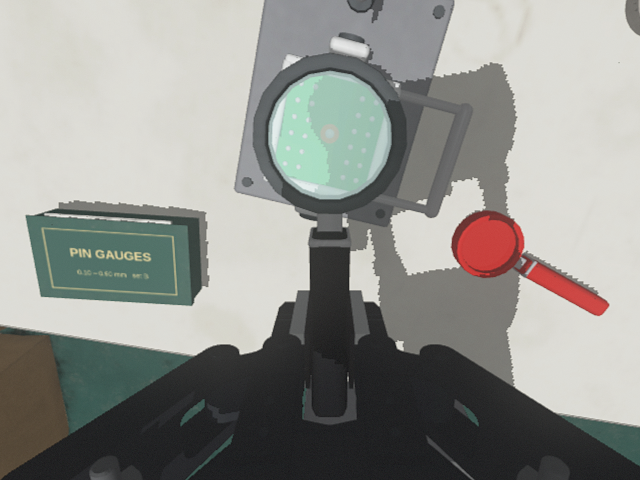

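Through the lens the copper pad shows at (329,133), almost at the ring centre (330,133). I'm lowering to pointer height.

Emit:
{"api": "apply_moves", "payload": {"series": [[[0, 1, 0], 0], [[0, 1.5, 0], 0], [[0, 1, 0], 0], [[0, 0.3, 0], 0], [[0, 0, 0], 0], [[0, 0, 0], 0], [[0, 0, 0], 0]]}}

```text
time_s: 19.08
eef_pos: [0.4169, 0.1617, 0.1178]
tool_rot: [-0.197, 2.124, -2.123]
contact_force: [-0.4, 0.6, 0.0]
finger_gap: 0.0139
```

```bash
python3 chk.py a
python3 - <<'E'
from h import *
cal=env.calibration('wrist'); np.set_printoptions(precision=4,suppress=True)
import json
print('axis cam', -np.array(cal['camera_from_world'])[:3,:3].T@np.array(cal['camera_from_world'])[:3,3])
im=cv2.imread('pics/wrista.png'); cv2.imwrite('pics/wac.png',cv2.resize(im[0:260,200:460],None,fx=2.3,fy=2.3))
im=cv2.imread('pics/scenea.png'); cv2.imwrite('pics/sca.png',cv2.resize(im[180:300,200:340],None,fx=5,fy=5))
E
```

```text
19.075 [0.4169 0.1617 0.1178] 0.013881793954128283 [-0.3753  0.6441  0.0338]
[[-0.9828  0.001   0.1847]
 [-0.1847  0.0003 -0.9828]
 [-0.001  -1.     -0.0001]]
wrist lens_center 0.88 [0.4881 0.1742 0.1173] [332.1634 138.542 ]
wrist lens_center 0.73 [0.4205 0.0281 0.0093] [506.1069 263.4874]
wrist bar_center 0.71 [0.487  0.0959 0.0557] [468.3627 163.7646]
side lens_center 0.77 [0.4215 0.0243 0.0062] [267.1005 277.5044]
side lens_center 0.69 [0.4867 0.177  0.1216] [291.2898 215.4435]
side pointer_tip 0.63 [0.5439 0.1726 0.1191] [310.7176 216.6871]
side bar_center 0.96 [0.4828 0.0961 0.0527] [289.4971 249.8614]
scene lens_center 0.75 [0.4259 0.0304 0.0068] [283.4649 297.7375]
scene lens_center 0.73 [0.8553 0.0938 0.0098] [354.4033 224.76  ]
scene pointer_tip 0.61 [0.5455 0.1713 0.117 ] [275.7002 231.547 ]
scene pointer_tip 0.49 [0.4905 0.1775 0.119 ] [261.7893 238.3432]
scene bar_center 0.56 [0.4861 0.0992 0.0591] [280.0099 264.8329]
axis cam [0.4922 0.1763 0.2603]
```

View pics/sa.png

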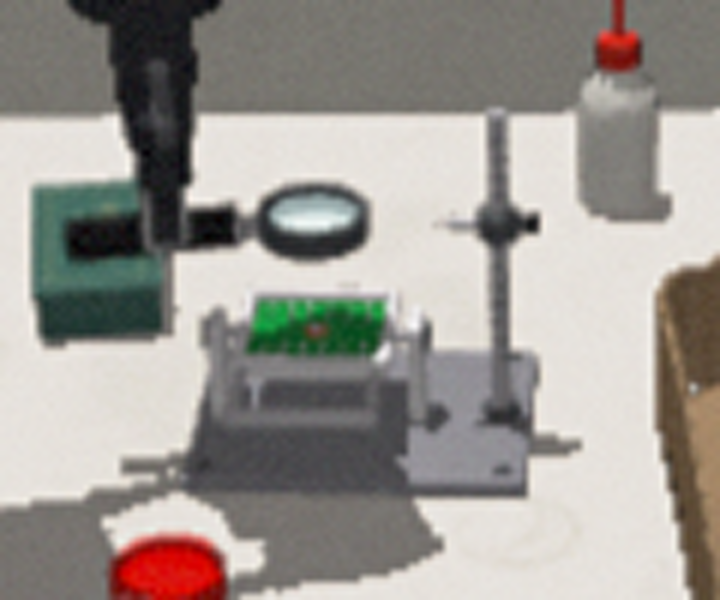

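View pics/wac.png

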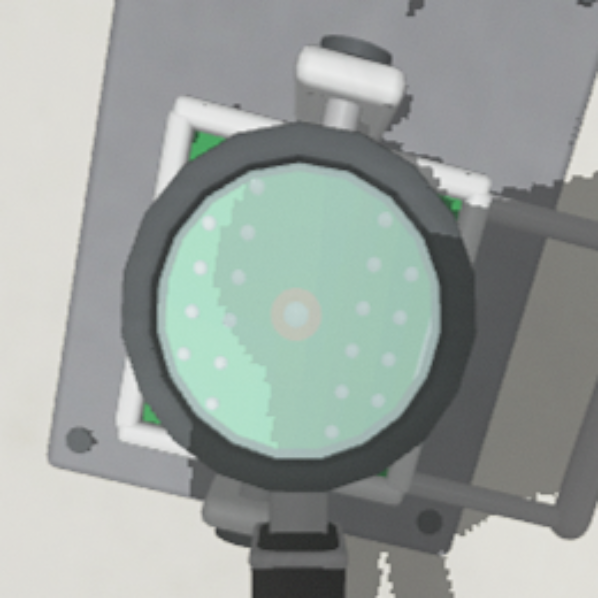

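View pics/sca.png

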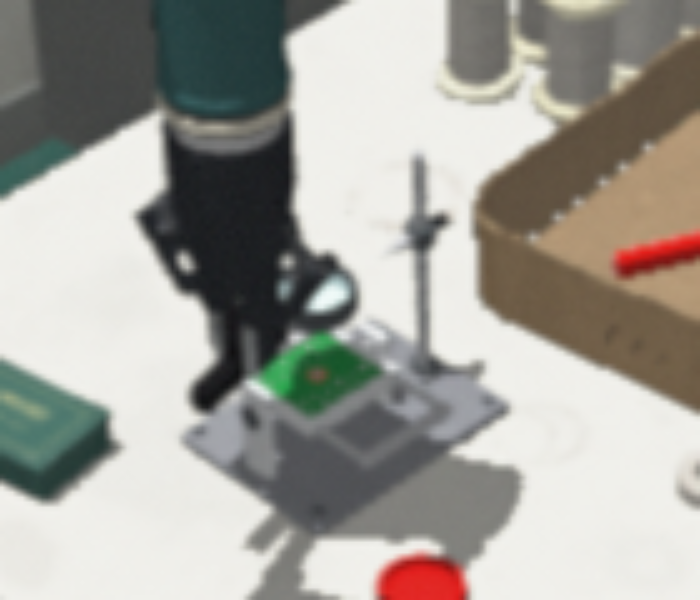

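Run:
```python
from h import *
cal=env.calibration('wrist'); np.set_printoptions(precision=4,suppress=True)
print('lens',ray('wrist',329.6,133.9,.124,cal),'pad',ray('wrist',328.7,136.5,.058,cal))
s=env.state();print(s['time_s'],s['eef_pos'],s['qd'])
```

```text
lens [0.4893 0.1754 0.124 ] pad [0.4865 0.1752 0.058 ]
19.825 [0.4165 0.1615 0.1173] [-0.0003  0.      0.0011  0.0005  0.0001 -0.0004]
```

Emit:
{"api": "apply_moves", "payload": {"series": [[[0, 0, 0], 0], [[0, 0, 0], 0], [[0, 0, 0], 0], [[0, 0, 0], 0]]}}

```text
time_s: 20.32
eef_pos: [0.4165, 0.1615, 0.1173]
tool_rot: [-0.198, 2.124, -2.124]
contact_force: [0.2, 0.4, -0.6]
finger_gap: 0.0135
```

Run:
```python
from h import *
s=env.state();print(s['time_s'],s['eef_pos'],s['qd'],s['finger_gap'],s['contact_force'])
print(env.close_job())
```

```text
20.325 [0.41648883 0.16154709 0.11729625] [ 0.00161135 -0.00250411  0.0008848  -0.00028046 -0.00025668 -0.00145689] 0.013504445808029578 [ 0.1985028   0.4325033  -0.60498685]
the job is handed in; nothing more can be done
None
```

I gripped the bar from above, swung the board through its full arc onto the far stop (22 N felt there), and let go. I then picked up the black-and-steel loupe by its handle at 80 N and left it held over the copper pad. The job was handed in at 20.3 s of the 58 s allowed, and no verdict was reported.

Last checks before handing in:
- **Board:** solder side up, with the bar at about 53–59 mm above the bench, so the frame looks level against its stop.
- **Sideways:** the lens was about 3 mm from the pad centre, against a limit of 12 mm.
- **Height:** the lens was at about 0.119 m and the pointer at about 0.118 m. In the side picture they were at the same level. Single lens readings ranged from 0.117 to 0.122 m, the highest about 3 mm above the pointer.
- **Hold:** the tool was vertical and still, and the loupe looked level in the pictures. The force on the tool was under 1 N, so it was not leaning on the holder.
- **Pointer:** no shift visible. One scene-camera reading was about 6 mm off in y while the arm was nearby. The side readings agreed with the start, and a repeat from the scene camera was within about 3 mm.
- **Other things on the bench:** I saw no sign of contact with them on the way, but I did not re-measure each one at the end.

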